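# Hang a towing eye on its drop-latch peg

## Task

Take the towing eye with the large ring out of the wooden block and hang it on the empty peg of the blue rack: slide its ring along the peg so that it lifts the keeper flap and the flap drops shut behind it. Then draw it back against the closed flap with a light pull, about 5 N, to feel that it is caught, and let it down gently to hang on the peg by itself, leaving everything else where it is.

Things in the scene. Friction and masses are not known exactly. Their poses are not given: they have to be found in the camera images.
- block: dark wooden block, 176 x 64 x 50 mm, fixed, with three upright holes in a row along its own x, 56 mm apart, 19 mm across and 42 mm deep; an eye stands in each, shank down. Origin: centre of its underside
- tow_eye: the towing eye to hang, plain steel, 0.29 to 0.48 kg: ring 55 mm high outside, 38 mm bore, 16 mm thick, with a flat on each side, on a straight threaded shank 16 mm across. Stands shank down in any of the block's three holes, ring upright, loose (lifts straight out, may lean 4 degrees). Origin: free end of the shank; z runs up the shank; x is the axis of the ring's bore
- tow_eye_ring (a point): centre of the towing eye's ring, 90 mm from the shank's end. The ring can be gripped from above by its two side flats, 56 mm apart along the eye's own y, 28 mm high, 16 mm wide
- eyebolt_1: smaller eye bolt in the block, ring 44 mm outside, 26 mm bore, same shank; stays. Origin: shank's end
- eyebolt_2: second eye bolt like eyebolt_1; stays. Origin: shank's end
- rack: blue steel stand: two feet, two uprights and a level rail 420 mm long (along its y), 30 mm deep, 50 mm high, centred 190 mm above the bench, its pegs on the front face (towards the robot). Fixed. Origin: on the bench below the rail's middle; x points to the back of the rack
- peg_a: the empty drop-latch peg, in any of the three places on the rail, 120 mm apart; stands out level along its own -x, z up, y along the rail. Origin: on the rail's front face, on the peg's centre line, 190 mm above the bench. A hung large eye rests with its ring centre 12 mm below the centre line. More than 25 N on the peg, or 10 N on its flap, would bend them
- peg_a_root (a point): the same point as peg_a's origin. The peg is two parallel level rods, 7 mm thick, 20 mm between centres (27 mm over all), joined by a round nose. A cross pin between them, 15.5 mm behind the very front of the nose, carries the keeper flap. The rods are clamped by hand: the pin stands 86 to 110 mm in front of this point, and that stand-out is not measured
- peg_a_boss (a point): middle of the front face of the boss that clamps the rods, 16 mm in front of the rail; boss 44 mm wide, 30 mm high. An eye is past the flap when its ring centre is about 51 mm behind the pin; it meets the boss with its ring centre 8 mm in front of this point, so there is 11 to 35 mm to spare
- keeper (a joint): gravity flap of peg_a (rad): 60 g plate 12 mm wide, 5 mm thick, hanging 46 mm down from the pin, foot leaning 0.15 rad to the rail. 0 = shut on its stop, cannot swing to the nose; swings freely in and up to 1.42, falls shut. Its frame, shut: on the pin, axes as peg_a. A ring centred on the rods lifts it with its lower rim; drawn back it bears on the shut flap, centre 13 to 16 mm behind the pin
- hung_b: a large towing eye hanging on another peg; stays. Origin: shank's end
- hung_c: a large towing eye hanging on another peg; stays. Origin: shank's end
- tape_roll: roll of tape lying flat, 96 mm across, 25 mm high; origin underneath
- screwdriver: screwdriver lying on the bench; origin underneath its middle
- parts_bin: red open bin 120 x 80 x 60 mm to the right of the rack; origin underneath
- cleaner: yellow bottle 56 mm across, 130 mm high, left of the pegs; origin underneath

How it is judged (in metres and radians):
On the way, in this order (a step that is already met when the one before it is completed fails the run):
1. the ring, on the peg, lifts the keeper flap (value of joint keeper above 0.5 rad and contact force between tow_eye and keeper above 0.05 N and y of tow_eye_ring in the frame of peg_a between -0.015 and 0.015 m and z of tow_eye_ring in the frame of peg_a between -0.018 and 0.018 m), for 0.05 s.
2. the flap has dropped shut behind the ring (value of joint keeper below 0.12 rad and x of tow_eye_ring in the frame of keeper above 0.008 m and y of tow_eye_ring in the frame of peg_a between -0.015 and 0.015 m and z of tow_eye_ring in the frame of peg_a between -0.018 and 0.018 m), for 0.1 s.
3. the eye is drawn back against the shut flap with at least 3 N (contact force between tow_eye and keeper above 3 N and value of joint keeper below 0.12 rad and x of tow_eye_ring in the frame of keeper above 0.008 m), for 0.15 s.
At the end, for the whole second after the job is handed in: the large towing eye hangs by its ring on peg_a, shank down (within 14 degrees of upright), at rest, between the rail and the keeper flap, ring centre 6 to 18 mm below the peg's centre line and within 12 mm of it sideways, the flap hanging shut (under 0.12 rad) (value of joint keeper below 0.12 rad and x of tow_eye_ring in the frame of keeper above 0.008 m and x of tow_eye_ring in the frame of peg_a below -0.015 m and y of tow_eye_ring in the frame of peg_a between -0.012 and 0.012 m and z of tow_eye_ring in the frame of peg_a between -0.018 and -0.006 m and angle between tow_eye's own z axis and vertical below 0.25 rad and linear speed of tow_eye below 0.03 m/s); the robot touches nothing.
It fails at once if the eye bears on the keeper flap with more than 10 N (contact force between tow_eye and keeper above 10 N).
It fails at once if more than 25 N on the peg (contact force between anything else and peg_a above 25 N).
It fails at once if a bystander is moved by more than 25 mm (distance of any of eyebolt_1, eyebolt_2, hung_b, hung_c, tape_roll, screwdriver, parts_bin, cleaner from where it was at the start of the episode above 0.025 m).
It also fails if it takes over 61 s, if anything falls off the work surface, if the arm or the gripper's body presses on something with over 40 N, if the wrist force passes 120 N, or if a joint passes its speed limit or range.

## Robot

A 6-joint arm with a two-finger parallel gripper is mounted at the origin on the work surface. World frame = base frame: x ahead of the robot, y to its left, z up, the work surface at z = 0. Lengths are in mm, angles in rad, forces in N, time in s.
With the tool pointing down it reaches from about 350 to 975 mm from the base axis. Payload 7.1 kg.
Tool frame: the origin (TCP) lies on the mounting face of the last link; the fingertips stand 182 mm ahead of it and the grasp point (between the pads) lies 163 mm ahead of it (ctrl.tcp_to_tips is the distance from the TCP to the fingertips, in mm); z points along the fingers, y is the direction in which the jaws open and shut (so a half turn about z gives the same grasp; the last joint's range is limited). The gripper opens to 88 mm and grips with 3 to 60 N. Pads are 20 mm wide; open, the fingers measure 115 mm over their backs; the gripper's body (75 mm by 178 mm) begins 61 mm behind the grasp point.
Start: joints at [-1.346, 0.423, 1.63, -0, 1.089, -0.019], TCP at [150.889, -606.497, 404.675] pointing down, gripper open.
Joint ranges: [-3, 3], [-0.9, 2.11], [0.09, 2.58], [-1.31, 4.45], [0.11, 2.69], [-2.54, 2.54]. Speed limits (rad/s): [2.39, 2.39, 3.01, 3.14, 3.14, 3.14].

## Interface

Orientations are given as a rotation vector (axis times angle).
In Python, from workcell import ctrl gives the robot as it stands. The module is installed in compiled form; this text tells all that it offers.
- The arm moves only by the tool send_rows, never from a script. Its argument "commands" is a list of rows, each an object with "translation": the shift along the world's x, y, z normalised to -1 to 1, where 1 is 0.1 m, a list of three; "twist": the turn, a rotation vector about the world's x, y, z normalised to -1 to 1, where 1 is 0.5 rad, a list of three. A call has exactly 10 rows; each row is the pose to reach, as a shift and turn from the pose commanded when the call began; what a row does not reach only later rows make up. A row lasts 1/10 s, in which the tool goes at most 50 mm and 8.59 degrees, less where a joint would pass 70% of its speed; a pose out of reach is approached as far as the arm can. A call with a number of a shift or a turn outside -1 to 1 is refused whole. A call with a gripper value outside its range is refused whole. "grip" is the closure, from -1 (fully open) to 1 (shut), set as the call begins (left out, the last holds). The fingers move at their own pace and stop on an object; the grip force is fixed at half the most. Time passes only in rows, so rows that repeat a pose let the fingers close, or fill a call up. It gives the time, the measured TCP pose, the force and the opening at its end, in the units of the state.
- ctrl.get_obs(): the state, without advancing time (a new reading comes with each control period).
- ctrl.get_image(name): name is "scene" or "top"; returns a dict with "img" (480x640x3 uint8, red, green, blue), "intrinsics" (3x3 intrinsics, pixels), "dist" ([k1, k2, p1, p2, k3] as OpenCV has them; the pictures are not rectified), "cam_to_world" (4x4, takes a point from camera to world coordinates). Camera axes: x right, y down, z forward; pixel columns grow to the right and rows downward; lengths in mm; the calibration is good to about 2 mm. A picture is of the moment at which its call begins. There is no depth.
- ctrl.close_job(): hands the job in, once; it reports no verdict.
The state is a dict: "t": time; "qpos": joint angles; "qvel": joint speeds; "joint_torque": joint torques, N m; "ee_pos": TCP position; "orientation": TCP orientation; "ft_force": force on the tool from outside, world axes, zero at the start; "moment": the same for the moment, N m; "width": finger opening in mm.
Only numpy, scipy, OpenCV 4.12 (cv2) and the standard library are available. Lean on these libraries where they do the work, as an engineer would, in place of code of your own. Each camera call takes 0.05 s, during which the arm holds its last target. There are 200 camera calls.

## Working session

There is one attempt and no reset: what is moved stays moved. The work goes in short steps, Python scripts to look and compute and a tool call to move; the robot and the scene stay as the last step left them, time stands still between calls to the robot, and variables do not carry over. Pictures are saved under pics/ and viewed, about 8 in all and at most 12, crops included, and the job is handed in when it is done.

Besides the shell and the picture viewer there is one more tool, called after "Request:" by a JSON object that holds its "fn" and its "kwargs", one argument or row to a line. send_rows: Moves the arm, as the interface text tells. Its arguments: {"type":"object","properties":{"commands":{"type":"array","items":{"type":"object","properties":{"translation":{"type":"array","items":{"type":"number"}},"twist":{"type":"array","items":{"type":"number"}}}}},"grip":{"type":"number"}},"required":["commands"]}

```bash
mkdir -p pics; ls; cat > h.py <<'E'
from workcell import ctrl
import numpy as np, cv2, pickle
def snap(n,f):
    d=ctrl.get_image(n); pickle.dump(d,open(f'pics/{f}.pkl','wb')); cv2.imwrite(f'pics/{f}.png',d['img'][:,:,::-1]); return d
def load(f): return pickle.load(open(f'pics/{f}.pkl','rb'))
def ray(d,uv):
    p=cv2.undistortPoints(np.array([[uv]],float),np.array(d['intrinsics'],float),np.array(d['dist'],float))[0,0]
    T=np.array(d['cam_to_world']); v=T[:3,:3]@[p[0],p[1],1]; return T[:3,3],v/np.linalg.norm(v)
def onz(d,uv,z):
    o,v=ray(d,uv); return o+v*(z-o[2])/v[2]
def tri(*a):
    A=np.zeros((3,3));b=np.zeros(3)
    for d,uv in a:
        o,v=ray(d,uv);P=np.eye(3)-np.outer(v,v);A+=P;b+=P@o
    x=np.linalg.solve(A,b); return x,[float(np.linalg.norm((np.eye(3)-np.outer(v,v))@(x-o))) for o,v in (ray(d,uv) for d,uv in a)]
def proj(d,X):
    T=np.linalg.inv(np.array(d['cam_to_world'])); r=cv2.Rodrigues(T[:3,:3])[0]
    return cv2.projectPoints(np.array(X,float).reshape(-1,3),r,T[:3,3],np.array(d['intrinsics'],float),np.array(d['dist'],float))[0].reshape(-1,2)
def crop(f,x,y,w,h,s):
    d=load(f)['img'][y:y+h,x:x+w,::-1]; cv2.imwrite(f'pics/{f}_c{x}_{y}.png',cv2.resize(d,None,fx=s,fy=s,interpolation=cv2.INTER_CUBIC))
E
python3 - <<'E'
from h import *
for n in('scene','top'):
    d=snap(n,n+'0'); T=np.array(d['cam_to_world']); print(n,T.round(2).tolist(),np.array(d['intrinsics']).tolist(),d['dist'])
a=load('scene0')['img'];b=load('top0')['img']
print(ctrl.get_obs(), ctrl.tcp_to_tips)
E
```

```text
pics
scene [[0.59, 0.69, -0.42, 941.52], [0.81, -0.5, 0.32, -247.36], [0.01, -0.53, -0.85, 976.74], [0.0, 0.0, 0.0, 1.0]] [[489.28247665445457, 0.0, 323.507414194043], [0.0, 489.28247665445457, 248.47188685289686], [0.0, 0.0, 1.0]] [-0.02435079  0.          0.          0.          0.        ]
top [[-0.0, -0.99, 0.11, 399.4], [-1.0, 0.0, 0.0, 58.36], [-0.0, -0.11, -0.99, 1202.25], [0.0, 0.0, 0.0, 1.0]] [[548.7405038128459, 0.0, 321.7259678273678], [0.0, 548.7405038128459, 237.76049715060543], [0.0, 0.0, 1.0]] [-0.15202265  0.          0.          0.          0.        ]
{'t': 0.1, 'qpos': array([-1.34599034e+00,  4.23729312e-01,  1.63058147e+00, -1.67169173e-05,
        1.08861440e+00, -1.89958999e-02]), 'qvel': array([ 0.00370027, -0.00052722, -0.00153373, -0.00068846, -0.00019348,
        0.00108935]), 'joint_torque': array([-8.10990605e-04, -5.45611739e+01, -2.74325109e+01,  6.44671940e-02,
        1.88385614e-02, -2.10155110e-05]), 'ee_pos': array([ 150.84189355, -606.27077336,  404.01380956]), 'orientation': array([-3.11696414e+00, -3.81866457e-01,  2.38047469e-04]), 'ft_force': array([0.3428474 , 0.29381697, 0.76702095]), 'moment': array([ 0.01917086,  0.00599166, -0.02494409]), 'width': 87.72575721685354} 182.0
```

View pics/scene0.png

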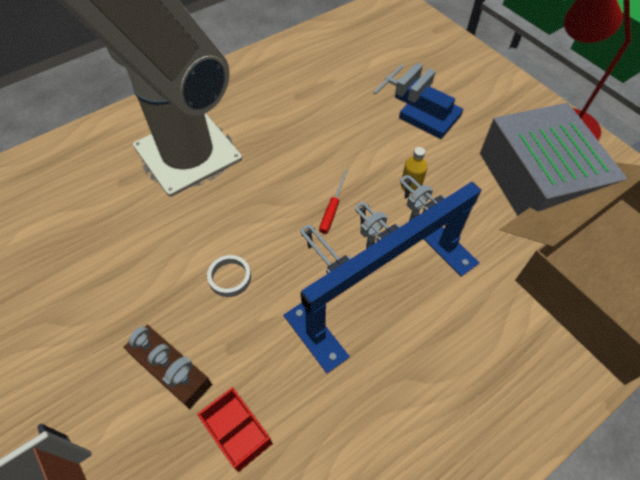

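View pics/top0.png

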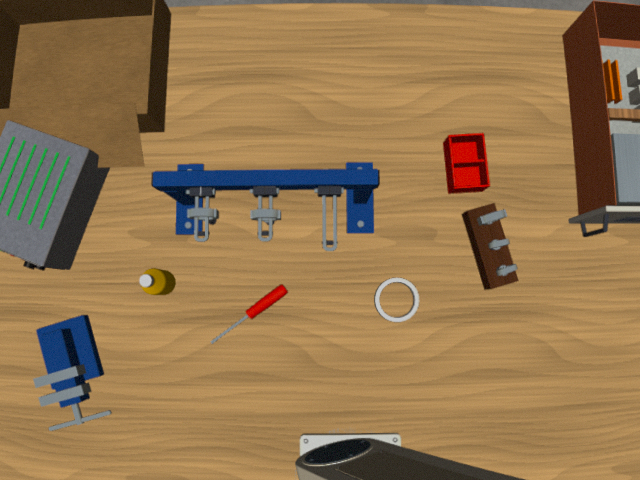

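The big-ring eye is at the block's far end (top 492,216; scene 178,371). The empty peg is the rack's rightmost (top 330,220; scene 325,250). I'll enlarge both.

```bash
python3 - <<'E'
from h import *
def c(f,x,y,w,h,s):
    d=load(f)['img'][y:y+h,x:x+w,::-1]; return cv2.resize(d,(w*s,h*s),interpolation=cv2.INTER_CUBIC)
# 4 panels 400x300 at 4x/..  
P=[c('scene0',115,315,100,75,4),c('scene0',285,210,100,75,4),c('top0',450,190,100,75,4),c('top0',285,180,100,75,4)]
im=np.vstack([np.hstack(P[:2]),np.hstack(P[2:])])
for i in range(0,800,40): cv2.line(im,(i,0),(i,5),(0,0,255)); cv2.line(im,(i,300),(i,305),(0,0,255))
cv2.imwrite('pics/p1.png',im)
E
```

```text
(no output)
```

View pics/p1.png

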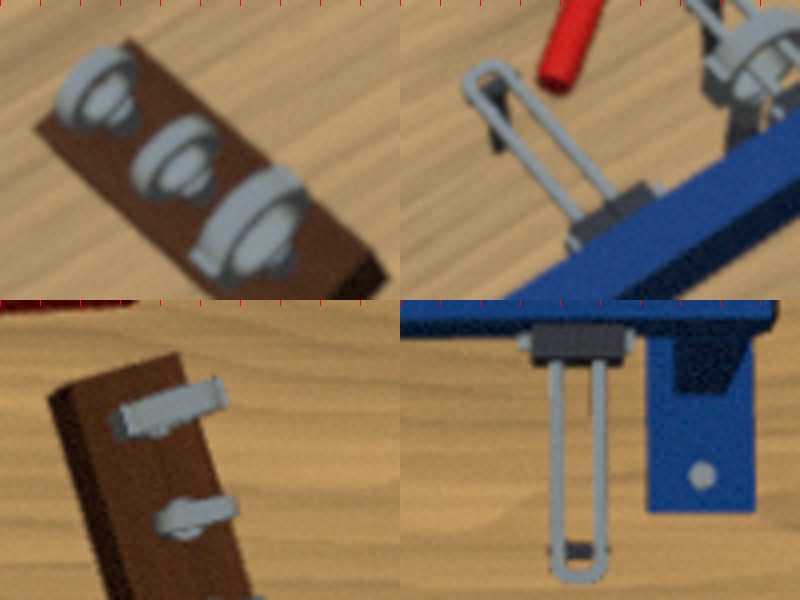

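```bash
python3 - <<'E'
from h import *
s=load('scene0');t=load('top0')
S=lambda x,y,X0,Y0,ox=0,oy=0:(X0+(x-ox+.5)/4-.5,Y0+(y-oy+.5)/4-.5)
sp=lambda x,y:S(x,y,285,210,400,0); tp=lambda x,y:S(x,y,285,180,400,300)
se=lambda x,y:S(x,y,115,315,0,0); te=lambda x,y:S(x,y,450,190,0,300)
f=lambda n,r:print(n,np.round(r[0],1),np.round(r[1],1))
f('nose',tri((s,sp(487,68)),(t,tp(580,580))))
f('rodL@boss',tri((s,sp(575,218)),(t,tp(556,366))))
f('rodR',tri((s,sp(617,195)),(t,tp(599,366))))
f('ring',tri((s,se(252,225)),(t,te(172,408))))
for n,p in dict(nose=(580,582),nosein=(580,570),pin=(580,549),L1=(556,366),R1=(599,366),L2=(556,530),R2=(602,530),bossL=(530,366),bossR=(625,366)).items(): print(n,onz(t,tp(*p),190).round(1), )
for n,p in dict(e1=(122,422),e2=(224,391)).items(): print(n,onz(t,te(*p),98).round(1),onz(t,te(*p),110).round(1))
for n,p in dict(c1=(180,353),c2=(50,398),c3=(252,600)).items(): print('blk',onz(t,te(*p),50).round(1))
for n,p in dict(a=(35,128),b=(128,38),c=(387,277),).items(): print('blk scene',onz(s,se(*p),50).round(1))
for n,p in dict(rl=(155,180),rr=(377,180)).items(): print('rail',onz(t,p,215).round(1))
E
```

```text
nose [491.   46.9 189.1] [0.9 0.9]
rodL@boss [586.5  46.1 182. ] [12.4 12.4]
rodR [591.2  42.6 208.2] [6.5 6.5]
ring [ 564.6 -291.8  101.4] [1. 1.]
nose [489.6  46.2 190. ]
nosein [495.2  46.1 190. ]
pin [504.9  46.1 190. ]
L1 [591.2  56.9 190. ]
R1 [591.1  36.7 190. ]
L2 [513.9  57.2 190. ]
R2 [513.8  35.8 190. ]
bossL [591.2  69.  190. ]
bossR [591.   24.5 190. ]
e1 [ 558.2 -265.2   98. ] [ 556.4 -261.6  110. ]
e2 [ 574.3 -320.1   98. ] [ 572.4 -316.   110. ]
blk [ 602.7 -313.    50. ]
blk [ 578.1 -240.2   50. ]
blk [ 468.8 -347.4   50. ]
blk scene [ 434.8 -360.    50. ]
blk scene [ 417.9 -301.5   50. ]
blk scene [ 602.3 -254.9   50. ]
rail [619.5 371.  215. ]
rail [616.3 -41.3 215. ]
```

Results: peg axis at y≈46.4, z=190 and parallel to world x, nose front at x≈490, pin at x≈505, boss face at x≈591. The ring centre is at (565,-292,~99). Its flats line is turned about 0.28 rad from +y and the tool is at 0.244, so almost no turn is needed. I'll approach above the block.

Request:
{"fn": "send_rows", "kwargs": {
  "commands": [
    {"translation": [0.1,0.08,-0.015]},
    {"translation": [0.2,0.16,-0.03]},
    {"translation": [0.3,0.24,-0.045]},
    {"translation": [0.4,0.32,-0.06]},
    {"translation": [0.5,0.4,-0.075]},
    {"translation": [0.6,0.48,-0.09]},
    {"translation": [0.7,0.56,-0.105]},
    {"translation": [0.8,0.64,-0.12]},
    {"translation": [0.9,0.72,-0.135]},
    {"translation": [1.0,0.8,-0.15]}
  ],
  "grip": -1
}}

```text
validation failed for argument at $.co...
```

Request:
{"fn": "send_rows", "kwargs": {
  "commands": [
    {"translation": [0.1,0.08,-0.015]},
    {"translation": [0.2,0.16,-0.03]},
    {"translation": [0.3,0.24,-0.045]},
    {"translation": [0.4,0.32,-0.06]},
    {"translation": [0.5,0.4,-0.075]},
    {"translation": [0.6,0.48,-0.09]},
    {"translation": [0.7,0.56,-0.105]},
    {"translation": [0.8,0.64,-0.12]},
    {"translation": [0.9,0.72,-0.135]},
    {"translation": [1.0,0.8,-0.15]}
  ]
}}

```text
validation failed for argument at $.co...
```

Request:
{"fn": "send_rows", "kwargs": {
  "commands": [
    {"translation": [0.1,0.08,-0.015]},
    {"translation": [0.2,0.16,-0.03]},
    {"translation": [0.3,0.24,-0.045]},
    {"translation": [0.4,0.32,-0.06]},
    {"translation": [0.5,0.4,-0.075]},
    {"translation": [0.6,0.48,-0.09]},
    {"translation": [0.7,0.56,-0.105]},
    {"translation": [0.8,0.64,-0.12]},
    {"translation": [0.9,0.72,-0.135]},
    {"translation": [1.0,0.8,-0.15]}
  ]
}}

```text
validation failed for argument at $.co...
```

Request:
{"fn": "send_rows", "kwargs": {
  "commands": [
    {"translation": [0.14,0.1,-0.015],"twist": [0,0,0.07]},
    {"translation": [0.28,0.2,-0.03],"twist": [0,0,0.07]},
    {"translation": [0.42,0.3,-0.045],"twist": [0,0,0.07]},
    {"translation": [0.56,0.4,-0.06],"twist": [0,0,0.07]},
    {"translation": [0.7,0.5,-0.075],"twist": [0,0,0.07]},
    {"translation": [0.8,0.55,-0.09],"twist": [0,0,0.07]},
    {"translation": [0.88,0.6,-0.105],"twist": [0,0,0.07]},
    {"translation": [0.94,0.65,-0.12],"twist": [0,0,0.07]},
    {"translation": [0.98,0.69,-0.135],"twist": [0,0,0.07]},
    {"translation": [1.0,0.7,-0.15],"twist": [0,0,0.07]}
  ]
}}

```text
t: 1.1
ee_pos: [251.1, -536.2, 389.5]
orientation: [-3.111, -0.437, 0.0]
ft_force: [0.2, -0.6, 0.1]
width: 87.8
```

Request:
{"fn": "send_rows", "kwargs": {
  "commands": [
    {"translation": [0.1,0.08,-0.015],"twist": [0,0,0]},
    {"translation": [0.2,0.16,-0.03],"twist": [0,0,0]},
    {"translation": [0.3,0.24,-0.045],"twist": [0,0,0]},
    {"translation": [0.4,0.32,-0.06],"twist": [0,0,0]},
    {"translation": [0.5,0.4,-0.075],"twist": [0,0,0]},
    {"translation": [0.6,0.48,-0.09],"twist": [0,0,0]},
    {"translation": [0.7,0.56,-0.105],"twist": [0,0,0]},
    {"translation": [0.8,0.64,-0.12],"twist": [0,0,0]},
    {"translation": [0.9,0.72,-0.135],"twist": [0,0,0]},
    {"translation": [1.0,0.8,-0.15],"twist": [0,0,0]}
  ]
}}

```text
t: 2.1
ee_pos: [351.7, -455.8, 374.5]
orientation: [-3.111, -0.437, -0.0]
ft_force: [-0.3, 0.2, -0.1]
width: 87.8
```

Request:
{"fn": "send_rows", "kwargs": {
  "commands": [
    {"translation": [0.1,0.08,-0.015],"twist": [0,0,0]},
    {"translation": [0.2,0.16,-0.03],"twist": [0,0,0]},
    {"translation": [0.3,0.24,-0.045],"twist": [0,0,0]},
    {"translation": [0.4,0.32,-0.06],"twist": [0,0,0]},
    {"translation": [0.5,0.4,-0.075],"twist": [0,0,0]},
    {"translation": [0.6,0.48,-0.09],"twist": [0,0,0]},
    {"translation": [0.7,0.56,-0.105],"twist": [0,0,0]},
    {"translation": [0.8,0.64,-0.12],"twist": [0,0,0]},
    {"translation": [0.9,0.72,-0.135],"twist": [0,0,0]},
    {"translation": [1.0,0.8,-0.15],"twist": [0,0,0]}
  ]
}}

```text
t: 3.1
ee_pos: [451.7, -375.8, 359.5]
orientation: [3.111, 0.437, 0.0]
ft_force: [-0.4, -0.3, -0.2]
width: 88.2
```

Request:
{"fn": "send_rows", "kwargs": {
  "commands": [
    {"translation": [0.13,0.1,0],"twist": [0,0,0]},
    {"translation": [0.26,0.2,0],"twist": [0,0,0]},
    {"translation": [0.39,0.3,0],"twist": [0,0,0]},
    {"translation": [0.52,0.4,0],"twist": [0,0,0]},
    {"translation": [0.65,0.5,0],"twist": [0,0,0]},
    {"translation": [0.78,0.6,0],"twist": [0,0,0]},
    {"translation": [0.88,0.68,0],"twist": [0,0,0]},
    {"translation": [0.95,0.74,0],"twist": [0,0,0]},
    {"translation": [1.0,0.78,0],"twist": [0,0,0]},
    {"translation": [1.0,0.78,0],"twist": [0,0,0]}
  ]
}}

```text
t: 4.1
ee_pos: [551.4, -298.1, 359.6]
orientation: [3.111, 0.438, 0.0]
ft_force: [-0.9, 0.1, 0.1]
width: 87.8
```

Request:
{"fn": "send_rows", "kwargs": {
  "commands": [
    {"translation": [0.07,0.03,0],"twist": [0,0,0]},
    {"translation": [0.14,0.06,0],"twist": [0,0,0]},
    {"translation": [0.14,0.06,-0.1],"twist": [0,0,0]},
    {"translation": [0.14,0.06,-0.25],"twist": [0,0,0]},
    {"translation": [0.14,0.06,-0.4],"twist": [0,0,0]},
    {"translation": [0.14,0.06,-0.55],"twist": [0,0,0]},
    {"translation": [0.14,0.06,-0.7],"twist": [0,0,0]},
    {"translation": [0.14,0.06,-0.82],"twist": [0,0,0]},
    {"translation": [0.14,0.06,-0.92],"twist": [0,0,0]},
    {"translation": [0.14,0.06,-0.98],"twist": [0,0,0]}
  ]
}}

```text
t: 5.1
ee_pos: [564.7, -292.5, 260.4]
orientation: [-3.111, -0.436, 0.001]
ft_force: [-0.0, -0.6, -0.2]
width: 87.6
```

```bash
python3 - <<'E'
from h import *
def c(f,x,y,w,h,s):
    d=load(f)['img'][y:y+h,x:x+w,::-1]; return cv2.resize(d,(w*s,h*s),interpolation=cv2.INTER_CUBIC)
o=ctrl.get_obs();print(o['ee_pos'],o['ft_force'])
snap('scene','scene1');snap('top','top1')
cv2.imwrite('pics/p2.png',np.hstack([c('scene1',105,295,130,110,3),c('top1',430,160,130,110,3)]))
E
```

```text
[ 564.73797204 -292.4519676   260.41892603] [-0.04270854 -0.55323688 -0.16511373]
```

View pics/p2.png

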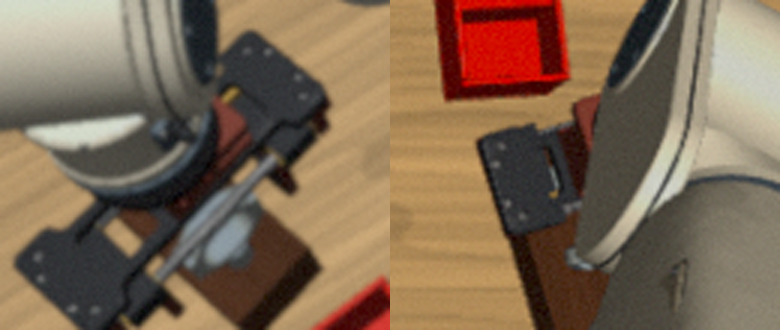

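The picture shows the ring centred between the fingers (scene crop ~215,230). I'll close the gripper.

Request:
{"fn": "send_rows", "kwargs": {
  "commands": [
    {"translation": [0,0,0],"twist": [0,0,0]},
    {"translation": [0,0,0],"twist": [0,0,0]},
    {"translation": [0,0,0],"twist": [0,0,0]},
    {"translation": [0,0,0],"twist": [0,0,0]},
    {"translation": [0,0,0],"twist": [0,0,0]},
    {"translation": [0,0,0],"twist": [0,0,0]},
    {"translation": [0,0,0],"twist": [0,0,0]},
    {"translation": [0,0,0],"twist": [0,0,0]},
    {"translation": [0,0,0],"twist": [0,0,0]},
    {"translation": [0,0,0],"twist": [0,0,0]}
  ],
  "grip": 1
}}

```text
t: 6.2
ee_pos: [565.0, -292.5, 262.1]
orientation: [3.111, 0.436, 0.001]
ft_force: [-1.2, 2.1, 5.4]
width: 55.9
```

Request:
{"fn": "send_rows", "kwargs": {
  "commands": [
    {"translation": [0,0,0.03],"twist": [0,0,0]},
    {"translation": [0,0,0.08],"twist": [0,0,0]},
    {"translation": [0,0,0.16],"twist": [0,0,0]},
    {"translation": [0,0,0.25],"twist": [0,0,0]},
    {"translation": [0,0,0.34],"twist": [0,0,0]},
    {"translation": [0,0,0.43],"twist": [0,0,0]},
    {"translation": [0,0,0.52],"twist": [0,0,0]},
    {"translation": [0,0,0.61],"twist": [0,0,0]},
    {"translation": [0,0,0.7],"twist": [0,0,0]},
    {"translation": [0,0,0.8],"twist": [0,0,0]}
  ]
}}

```text
t: 7.2
ee_pos: [564.8, -292.4, 342.4]
orientation: [-3.111, -0.437, 0.0]
ft_force: [-0.3, 0.1, -4.2]
width: 55.9
```

Lifted; the force shows about 0.43 kg. I'll carry it to the front of the peg, turning by -0.28 rad on the way.

Request:
{"fn": "send_rows", "kwargs": {
  "commands": [
    {"translation": [-0.05,0.08,0.01],"twist": [0,0,-0.03]},
    {"translation": [-0.1,0.16,0.02],"twist": [0,0,-0.06]},
    {"translation": [-0.15,0.25,0.03],"twist": [0,0,-0.09]},
    {"translation": [-0.2,0.35,0.04],"twist": [0,0,-0.12]},
    {"translation": [-0.25,0.45,0.05],"twist": [0,0,-0.15]},
    {"translation": [-0.3,0.55,0.06],"twist": [0,0,-0.18]},
    {"translation": [-0.35,0.65,0.07],"twist": [0,0,-0.21]},
    {"translation": [-0.4,0.75,0.08],"twist": [0,0,-0.24]},
    {"translation": [-0.45,0.85,0.09],"twist": [0,0,-0.27]},
    {"translation": [-0.5,0.95,0.1],"twist": [0,0,-0.3]}
  ]
}}

```text
t: 8.2
ee_pos: [514.5, -196.7, 351.8]
orientation: [3.135, 0.2, 0.0]
ft_force: [0.3, -0.4, -4.0]
width: 56.0
```

Request:
{"fn": "send_rows", "kwargs": {
  "commands": [
    {"translation": [-0.06,0.1,0],"twist": [0,0,-0.03]},
    {"translation": [-0.12,0.2,0],"twist": [0,0,-0.06]},
    {"translation": [-0.18,0.3,0],"twist": [0,0,-0.09]},
    {"translation": [-0.24,0.4,0],"twist": [0,0,-0.12]},
    {"translation": [-0.3,0.5,0],"twist": [0,0,-0.15]},
    {"translation": [-0.36,0.6,0],"twist": [0,0,-0.18]},
    {"translation": [-0.42,0.7,0],"twist": [0,0,-0.21]},
    {"translation": [-0.48,0.8,0],"twist": [0,0,-0.24]},
    {"translation": [-0.54,0.9,0],"twist": [0,0,-0.26]},
    {"translation": [-0.6,1.0,0],"twist": [0,0,-0.26]}
  ]
}}

```text
t: 9.2
ee_pos: [454.3, -96.7, 351.7]
orientation: [3.142, -0.003, 0.0]
ft_force: [0.1, -0.2, -3.0]
width: 55.6
```

Request:
{"fn": "send_rows", "kwargs": {
  "commands": [
    {"translation": [-0.02,0.1,0],"twist": [0,0,0]},
    {"translation": [-0.04,0.2,0],"twist": [0,0,0]},
    {"translation": [-0.06,0.3,0],"twist": [0,0,0]},
    {"translation": [-0.08,0.4,0],"twist": [0,0,0]},
    {"translation": [-0.1,0.5,0],"twist": [0,0,0]},
    {"translation": [-0.12,0.6,0],"twist": [0,0,0]},
    {"translation": [-0.14,0.7,0],"twist": [0,0,0]},
    {"translation": [-0.15,0.8,0],"twist": [0,0,0]},
    {"translation": [-0.15,0.9,0],"twist": [0,0,0]},
    {"translation": [-0.15,1.0,0],"twist": [0,0,0]}
  ]
}}

```text
t: 10.2
ee_pos: [439.9, 3.3, 351.7]
orientation: [-3.142, 0.002, -0.0]
ft_force: [0.3, -0.5, -4.2]
width: 55.7
```

Request:
{"fn": "send_rows", "kwargs": {
  "commands": [
    {"translation": [0,0.08,0],"twist": [0,0,0]},
    {"translation": [0,0.16,0],"twist": [0,0,0]},
    {"translation": [0,0.24,0],"twist": [0,0,0]},
    {"translation": [0,0.3,0],"twist": [0,0,0]},
    {"translation": [0,0.36,0],"twist": [0,0,0]},
    {"translation": [0,0.4,0],"twist": [0,0,0]},
    {"translation": [0,0.43,0],"twist": [0,0,0]},
    {"translation": [0,0.44,0],"twist": [0,0,0]},
    {"translation": [0,0.44,0],"twist": [0,0,0]},
    {"translation": [0,0.44,0],"twist": [0,0,0]}
  ]
}}

```text
t: 11.2
ee_pos: [439.9, 46.4, 351.7]
orientation: [3.142, -0.002, 0.0]
ft_force: [-0.2, 0.1, -4.1]
width: 56.0
```

```bash
python3 - <<'E'
from h import *
def c(f,x,y,w,h,s):
    d=load(f)['img'][y:y+h,x:x+w,::-1]; return cv2.resize(d,(w*s,h*s),interpolation=cv2.INTER_CUBIC)
o=ctrl.get_obs();print(o['ee_pos'],o['orientation'],o['ft_force'],o['qpos'])
snap('scene','scene2');snap('top','top2')
R=np.array([o['ee_pos'][0],o['ee_pos'][1],o['ee_pos'][2]-163])
print([proj(load(f),R+np.array(k)).round(0).tolist() for f in('scene2','top2') for k in ([0,0,0],[0,0,-90])])
cv2.imwrite('pics/p3.png',np.hstack([c('scene2',240,170,130,140,3),c('top2',265,170,130,140,3)]))
E
```

```text
[439.89674696  46.37463068 351.69110673] [ 3.1415285e+00 -2.0658798e-03  7.8360804e-05] [-0.24356927  0.13058986 -4.05886175] [ 7.81471003e-02  2.36235626e-01  2.06265496e+00 -9.00322561e-05
  8.42657331e-01  1.65031855e+00]
[[[291.0, 210.0]], [[293.0, 235.0]], [[330.0, 277.0]], [[329.0, 279.0]]]
```

View pics/p3.png

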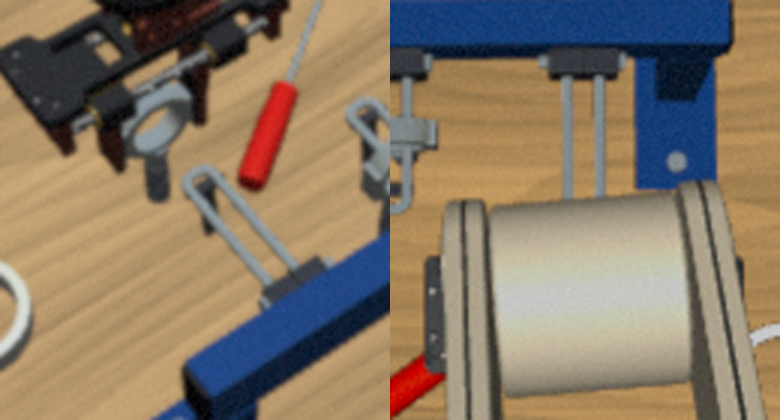

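The ring's projection (291,210) and shank end (293,235) match the picture, so the grasp is centred with no lean. The ring faces the peg at the rod height, so I'll insert it.

Request:
{"fn": "send_rows", "kwargs": {
  "commands": [
    {"translation": [0.04,0,0.013],"twist": [0,0,0]},
    {"translation": [0.1,0,0.013],"twist": [0,0,0]},
    {"translation": [0.16,0,0.013],"twist": [0,0,0]},
    {"translation": [0.22,0,0.013],"twist": [0,0,0]},
    {"translation": [0.28,0,0.013],"twist": [0,0,0]},
    {"translation": [0.34,0,0.013],"twist": [0,0,0]},
    {"translation": [0.4,0,0.013],"twist": [0,0,0]},
    {"translation": [0.46,0,0.013],"twist": [0,0,0]},
    {"translation": [0.52,0,0.013],"twist": [0,0,0]},
    {"translation": [0.58,0,0.013],"twist": [0,0,0]}
  ]
}}

```text
t: 12.3
ee_pos: [498.4, 46.5, 353.0]
orientation: [3.142, -0.002, -0.0]
ft_force: [-1.0, -0.3, -4.8]
width: 55.9
```

```bash
python3 - <<'E'
from h import *
def c(f,x,y,w,h,s):
    d=load(f)['img'][y:y+h,x:x+w,::-1]; return cv2.resize(d,(w*s,h*s),interpolation=cv2.INTER_CUBIC)
snap('scene','scene3')
o=ctrl.get_obs();print(o['ee_pos'],o['ft_force'],o['moment'])
cv2.imwrite('pics/p4.png',c('scene3',265,190,100,100,5))
E
```

```text
[499.23483745  46.5316944  353.12947193] [ 1.00890677  0.19472585 -3.78675289] [ 0.02574406 -0.08436547 -0.01420849]
```

View pics/p4.png

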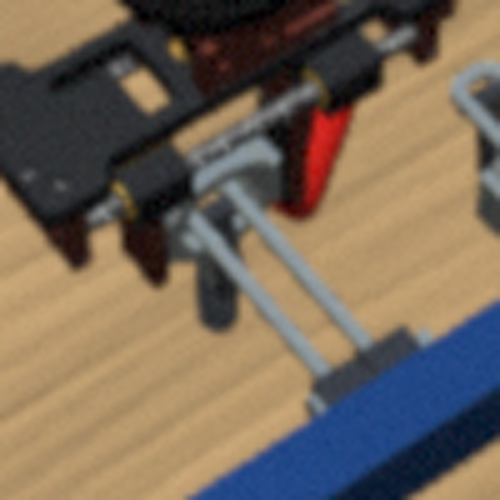

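Both rods run through the bore, centred (rods at crop ~210,215 and 240,195), with no force. I'll go on past the flap.

Request:
{"fn": "send_rows", "kwargs": {
  "commands": [
    {"translation": [0.05,0,0],"twist": [0,0,0]},
    {"translation": [0.1,0,0],"twist": [0,0,0]},
    {"translation": [0.15,0,0],"twist": [0,0,0]},
    {"translation": [0.2,0,0],"twist": [0,0,0]},
    {"translation": [0.25,0,0],"twist": [0,0,0]},
    {"translation": [0.29,0,0],"twist": [0,0,0]},
    {"translation": [0.33,0,0],"twist": [0,0,0]},
    {"translation": [0.37,0,0],"twist": [0,0,0]},
    {"translation": [0.41,0,0],"twist": [0,0,0]},
    {"translation": [0.45,0,0],"twist": [0,0,0]}
  ]
}}

```text
t: 13.35
ee_pos: [543.2, 46.5, 353.0]
orientation: [-3.142, 0.002, -0.0]
ft_force: [0.2, -0.5, -3.8]
width: 55.6
```

Request:
{"fn": "send_rows", "kwargs": {
  "commands": [
    {"translation": [0.03,0,0],"twist": [0,0,0]},
    {"translation": [0.06,0,0],"twist": [0,0,0]},
    {"translation": [0.09,0,0],"twist": [0,0,0]},
    {"translation": [0.12,0,0],"twist": [0,0,0]},
    {"translation": [0.15,0,0],"twist": [0,0,0]},
    {"translation": [0.18,0,0],"twist": [0,0,0]},
    {"translation": [0.2,0,0],"twist": [0,0,0]},
    {"translation": [0.2,0,0],"twist": [0,0,0]},
    {"translation": [0.2,0,0],"twist": [0,0,0]},
    {"translation": [0.2,0,0],"twist": [0,0,0]}
  ]
}}

```text
t: 14.35
ee_pos: [562.8, 46.5, 352.9]
orientation: [3.142, -0.002, -0.0]
ft_force: [-0.5, -0.5, -3.8]
width: 56.3
```

```bash
python3 - <<'E'
from h import *
def c(f,x,y,w,h,s):
    d=load(f)['img'][y:y+h,x:x+w,::-1]; return cv2.resize(d,(w*s,h*s),interpolation=cv2.INTER_CUBIC)
snap('scene','scene4')
o=ctrl.get_obs();print(o['ee_pos'],o['ft_force'],o['moment'])
cv2.imwrite('pics/p5.png',c('scene4',265,190,100,100,5))
E
```

```text
[562.7538943   46.49514334 352.93536637] [-0.09291279 -0.67221943 -4.17670249] [0.01328105 0.03526059 0.00378538]
```

View pics/p5.png

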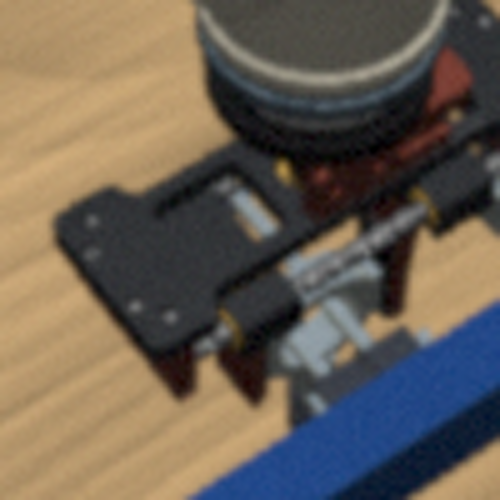

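The ring sits just in front of the boss (crop ~330,320) and the force is nil; the flap is hidden. I'll go 6 mm further so it surely falls, then draw back close to the flap.

Request:
{"fn": "send_rows", "kwargs": {
  "commands": [
    {"translation": [0.02,0,0],"twist": [0,0,0]},
    {"translation": [0.04,0,0],"twist": [0,0,0]},
    {"translation": [0.06,0,0],"twist": [0,0,0]},
    {"translation": [0.06,0,0],"twist": [0,0,0]},
    {"translation": [0.06,0,0],"twist": [0,0,0]},
    {"translation": [0.06,0,0],"twist": [0,0,0]},
    {"translation": [0.06,0,0],"twist": [0,0,0]},
    {"translation": [0.06,0,0],"twist": [0,0,0]},
    {"translation": [0.06,0,0],"twist": [0,0,0]},
    {"translation": [0.06,0,0],"twist": [0,0,0]}
  ]
}}

```text
t: 15.4
ee_pos: [568.9, 46.5, 353.0]
orientation: [3.142, -0.002, 0.0]
ft_force: [-0.3, -0.3, -3.5]
width: 55.7
```

Request:
{"fn": "send_rows", "kwargs": {
  "commands": [
    {"translation": [-0.05,0,0],"twist": [0,0,0]},
    {"translation": [-0.1,0,0],"twist": [0,0,0]},
    {"translation": [-0.15,0,0],"twist": [0,0,0]},
    {"translation": [-0.2,0,0],"twist": [0,0,0]},
    {"translation": [-0.25,0,0],"twist": [0,0,0]},
    {"translation": [-0.3,0,0],"twist": [0,0,0]},
    {"translation": [-0.34,0,0],"twist": [0,0,0]},
    {"translation": [-0.37,0,0],"twist": [0,0,0]},
    {"translation": [-0.39,0,0],"twist": [0,0,0]},
    {"translation": [-0.4,0,0],"twist": [0,0,0]}
  ]
}}

```text
t: 16.4
ee_pos: [528.8, 46.5, 353.0]
orientation: [-3.142, 0.002, -0.0]
ft_force: [0.0, 0.0, -4.1]
width: 55.8
```

```bash
python3 - <<'E'
from h import *
def c(f,x,y,w,h,s):
    d=load(f)['img'][y:y+h,x:x+w,::-1]; return cv2.resize(d,(w*s,h*s),interpolation=cv2.INTER_CUBIC)
snap('scene','scene5')
o=ctrl.get_obs();print(o['ee_pos'],o['ft_force'],o['moment'])
cv2.imwrite('pics/p6.png',c('scene5',265,190,100,100,5))
E
```

```text
[528.70821823  46.50600255 352.96966307] [-1.42491844 -0.59583615 -4.49780248] [-0.01559861 -0.00708941  0.08057534]
```

View pics/p6.png

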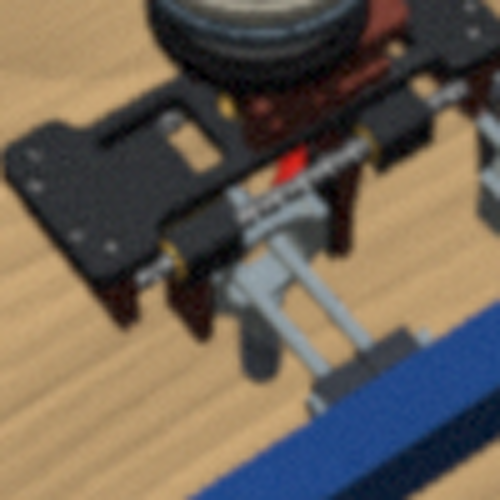

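No raised flap shows between the rods behind the ring, so it has dropped. I'll creep back against it.

Request:
{"fn": "send_rows", "kwargs": {
  "commands": [
    {"translation": [-0.006,0,0],"twist": [0,0,0]},
    {"translation": [-0.012,0,0],"twist": [0,0,0]},
    {"translation": [-0.018,0,0],"twist": [0,0,0]},
    {"translation": [-0.024,0,0],"twist": [0,0,0]},
    {"translation": [-0.03,0,0],"twist": [0,0,0]},
    {"translation": [-0.036,0,0],"twist": [0,0,0]},
    {"translation": [-0.042,0,0],"twist": [0,0,0]},
    {"translation": [-0.048,0,0],"twist": [0,0,0]},
    {"translation": [-0.054,0,0],"twist": [0,0,0]},
    {"translation": [-0.06,0,0],"twist": [0,0,0]}
  ]
}}

```text
t: 17.45
ee_pos: [522.8, 46.5, 353.0]
orientation: [3.142, -0.002, -0.0]
ft_force: [0.9, 0.4, -3.9]
width: 55.6
```

Request:
{"fn": "send_rows", "kwargs": {
  "commands": [
    {"translation": [-0.002,0,0],"twist": [0,0,0]},
    {"translation": [-0.004,0,0],"twist": [0,0,0]},
    {"translation": [-0.006,0,0],"twist": [0,0,0]},
    {"translation": [-0.008,0,0],"twist": [0,0,0]},
    {"translation": [-0.01,0,0],"twist": [0,0,0]},
    {"translation": [-0.012,0,0],"twist": [0,0,0]},
    {"translation": [-0.015,0,0],"twist": [0,0,0]},
    {"translation": [-0.015,0,0],"twist": [0,0,0]},
    {"translation": [-0.015,0,0],"twist": [0,0,0]},
    {"translation": [-0.015,0,0],"twist": [0,0,0]}
  ]
}}

```text
t: 18.45
ee_pos: [521.4, 46.5, 353.0]
orientation: [-3.142, 0.002, -0.0]
ft_force: [-0.4, -0.1, -3.7]
width: 56.0
```

Request:
{"fn": "send_rows", "kwargs": {
  "commands": [
    {"translation": [-0.002,0,0],"twist": [0,0,0]},
    {"translation": [-0.004,0,0],"twist": [0,0,0]},
    {"translation": [-0.006,0,0],"twist": [0,0,0]},
    {"translation": [-0.008,0,0],"twist": [0,0,0]},
    {"translation": [-0.01,0,0],"twist": [0,0,0]},
    {"translation": [-0.01,0,0],"twist": [0,0,0]},
    {"translation": [-0.01,0,0],"twist": [0,0,0]},
    {"translation": [-0.01,0,0],"twist": [0,0,0]},
    {"translation": [-0.01,0,0],"twist": [0,0,0]},
    {"translation": [-0.01,0,0],"twist": [0,0,0]}
  ]
}}

```text
t: 19.45
ee_pos: [520.6, 46.5, 353.1]
orientation: [-3.142, 0.002, -0.001]
ft_force: [3.5, -0.4, -5.2]
width: 55.8
```

Contact, about 3.5 N. I'll draw half a millimetre more to reach about 5 N.

Request:
{"fn": "send_rows", "kwargs": {
  "commands": [
    {"translation": [-0.001,0,0],"twist": [0,0,0]},
    {"translation": [-0.002,0,0],"twist": [0,0,0]},
    {"translation": [-0.003,0,0],"twist": [0,0,0]},
    {"translation": [-0.003,0,0],"twist": [0,0,0]},
    {"translation": [-0.003,0,0],"twist": [0,0,0]},
    {"translation": [-0.003,0,0],"twist": [0,0,0]},
    {"translation": [-0.003,0,0],"twist": [0,0,0]},
    {"translation": [-0.003,0,0],"twist": [0,0,0]},
    {"translation": [-0.003,0,0],"twist": [0,0,0]},
    {"translation": [-0.003,0,0],"twist": [0,0,0]}
  ]
}}

```text
t: 20.45
ee_pos: [520.3, 46.5, 353.1]
orientation: [-3.142, 0.002, -0.001]
ft_force: [5.4, -0.2, -4.9]
width: 55.7
```

```bash
python3 - <<'E'
from h import *
for i in range(4):
    o=ctrl.get_obs();print(o['ee_pos'].round(2),o['ft_force'].round(2),o['moment'].round(3)); ctrl.get_image('scene')
E
```

```text
[520.29  46.5  353.11] [ 5.35 -0.18 -4.93] [ 0.056 -1.083  0.023]
[520.29  46.49 353.08] [ 5.06 -0.6  -4.67] [ 0.022 -1.094 -0.042]
[520.31  46.5  353.11] [ 4.42 -0.2  -5.  ] [-0.028 -1.081 -0.022]
[520.3   46.53 353.1 ] [ 5.44  0.35 -5.49] [ 0.031 -1.075  0.019]
```

A steady 5 N or so on the shut flap. Now I'll ease off, move to mid-peg and lower.

Request:
{"fn": "send_rows", "kwargs": {
  "commands": [
    {"translation": [0.01,0,0],"twist": [0,0,0]},
    {"translation": [0.03,0,0],"twist": [0,0,0]},
    {"translation": [0.07,0,0],"twist": [0,0,0]},
    {"translation": [0.12,0,0],"twist": [0,0,0]},
    {"translation": [0.17,0,0],"twist": [0,0,0]},
    {"translation": [0.21,0,-0.01],"twist": [0,0,0]},
    {"translation": [0.23,0,-0.03],"twist": [0,0,0]},
    {"translation": [0.24,0,-0.05],"twist": [0,0,0]},
    {"translation": [0.24,0,-0.07],"twist": [0,0,0]},
    {"translation": [0.24,0,-0.09],"twist": [0,0,0]}
  ]
}}

```text
t: 21.65
ee_pos: [543.9, 46.5, 343.6]
orientation: [3.142, -0.002, -0.001]
ft_force: [-0.4, 0.7, -5.0]
width: 55.9
```

Request:
{"fn": "send_rows", "kwargs": {
  "commands": [
    {"translation": [0,0,-0.003],"twist": [0,0,0]},
    {"translation": [0,0,-0.006],"twist": [0,0,0]},
    {"translation": [0,0,-0.009],"twist": [0,0,0]},
    {"translation": [0,0,-0.012],"twist": [0,0,0]},
    {"translation": [0,0,-0.015],"twist": [0,0,0]},
    {"translation": [0,0,-0.018],"twist": [0,0,0]},
    {"translation": [0,0,-0.02],"twist": [0,0,0]},
    {"translation": [0,0,-0.02],"twist": [0,0,0]},
    {"translation": [0,0,-0.02],"twist": [0,0,0]},
    {"translation": [0,0,-0.02],"twist": [0,0,0]}
  ]
}}

```text
t: 22.65
ee_pos: [544.2, 46.3, 342.6]
orientation: [3.141, -0.002, 0.001]
ft_force: [-2.9, -3.3, 4.9]
width: 55.9
```

One-sided contact: the push toward -y means the ring is slightly too far +y. I'll shift 1 mm and check.

Request:
{"fn": "send_rows", "kwargs": {
  "commands": [
    {"translation": [0,0,0.01],"twist": [0,0,0]},
    {"translation": [0,-0.005,0.01],"twist": [0,0,0]},
    {"translation": [0,-0.01,0.01],"twist": [0,0,0]},
    {"translation": [0,-0.01,0.007],"twist": [0,0,0]},
    {"translation": [0,-0.01,0.003],"twist": [0,0,0]},
    {"translation": [0,-0.01,0],"twist": [0,0,0]},
    {"translation": [0,-0.01,0],"twist": [0,0,0]},
    {"translation": [0,-0.01,0],"twist": [0,0,0]},
    {"translation": [0,-0.01,0],"twist": [0,0,0]},
    {"translation": [0,-0.01,0],"twist": [0,0,0]}
  ]
}}

```text
t: 23.65
ee_pos: [544.2, 45.5, 342.2]
orientation: [-3.142, 0.002, -0.0]
ft_force: [-1.7, 0.6, 4.0]
width: 55.8
```

Request:
{"fn": "send_rows", "kwargs": {
  "commands": [
    {"translation": [0,0,0.002],"twist": [0,0,0]},
    {"translation": [0,0,0.004],"twist": [0,0,0]},
    {"translation": [0,0,0.004],"twist": [0,0,0]},
    {"translation": [0,0,0.004],"twist": [0,0,0]},
    {"translation": [0,0,0.004],"twist": [0,0,0]},
    {"translation": [0,0,0.004],"twist": [0,0,0]},
    {"translation": [0,0,0.004],"twist": [0,0,0]},
    {"translation": [0,0,0.004],"twist": [0,0,0]},
    {"translation": [0,0,0.004],"twist": [0,0,0]},
    {"translation": [0,0,0.004],"twist": [0,0,0]}
  ]
}}

```text
t: 24.65
ee_pos: [544.1, 45.5, 342.3]
orientation: [-3.142, 0.002, -0.0]
ft_force: [0.0, 0.1, -0.7]
width: 55.6
```

Request:
{"fn": "send_rows", "kwargs": {
  "commands": [
    {"translation": [0,0,0],"twist": [0,0,0]},
    {"translation": [0,0,0],"twist": [0,0,0]},
    {"translation": [0,0,0],"twist": [0,0,0]},
    {"translation": [0,0,0],"twist": [0,0,0]},
    {"translation": [0,0,0],"twist": [0,0,0]},
    {"translation": [0,0,0],"twist": [0,0,0]},
    {"translation": [0,0,0],"twist": [0,0,0]},
    {"translation": [0,0,0],"twist": [0,0,0]},
    {"translation": [0,0,0],"twist": [0,0,0]},
    {"translation": [0,0,0],"twist": [0,0,0]}
  ],
  "grip": -1
}}

```text
t: 25.65
ee_pos: [544.1, 45.5, 342.4]
orientation: [-3.142, 0.002, -0.0]
ft_force: [-0.3, -0.9, 0.2]
width: 88.2
```

Released with no force. I'll retreat straight up, then back toward the robot for a clear view.

Request:
{"fn": "send_rows", "kwargs": {
  "commands": [
    {"translation": [0,0,0.05],"twist": [0,0,0]},
    {"translation": [0,0,0.15],"twist": [0,0,0]},
    {"translation": [0,0,0.25],"twist": [0,0,0]},
    {"translation": [0,0,0.35],"twist": [0,0,0]},
    {"translation": [0,0,0.45],"twist": [0,0,0]},
    {"translation": [0,0,0.55],"twist": [0,0,0]},
    {"translation": [0,0,0.65],"twist": [0,0,0]},
    {"translation": [0,0,0.75],"twist": [0,0,0]},
    {"translation": [0,0,0.85],"twist": [0,0,0]},
    {"translation": [0,0,0.95],"twist": [0,0,0]}
  ]
}}

```text
t: 26.65
ee_pos: [544.1, 45.5, 438.2]
orientation: [3.142, -0.002, 0.0]
ft_force: [0.5, -0.1, 0.9]
width: 87.6
```

Request:
{"fn": "send_rows", "kwargs": {
  "commands": [
    {"translation": [-0.1,0,0],"twist": [0,0,0]},
    {"translation": [-0.2,0,0],"twist": [0,0,0]},
    {"translation": [-0.3,0,0],"twist": [0,0,0]},
    {"translation": [-0.4,0,0],"twist": [0,0,0]},
    {"translation": [-0.5,0,0],"twist": [0,0,0]},
    {"translation": [-0.6,0,0],"twist": [0,0,0]},
    {"translation": [-0.7,0,0],"twist": [0,0,0]},
    {"translation": [-0.8,0,0],"twist": [0,0,0]},
    {"translation": [-0.9,0,0],"twist": [0,0,0]},
    {"translation": [-1.0,0,0],"twist": [0,0,0]}
  ]
}}

```text
t: 27.65
ee_pos: [443.3, 45.5, 437.4]
orientation: [-3.142, 0.002, -0.0]
ft_force: [-0.4, 0.5, -0.3]
width: 87.8
```

```bash
python3 - <<'E'
from h import *
def c(f,x,y,w,h,s):
    d=load(f)['img'][y:y+h,x:x+w,::-1]; return cv2.resize(d,(w*s,h*s),interpolation=cv2.INTER_CUBIC)
snap('scene','scene6');snap('top','top6')
o=ctrl.get_obs();print(o['t'],o['ee_pos'],o['ft_force'])
print(proj(load('scene6'),[[544,45.5,178],[544,45.5,88]]))
cv2.imwrite('pics/p7.png',np.hstack([c('scene6',275,190,100,100,4),c('top6',280,170,100,100,4)]))
E
```

```text
27.75 [442.84698733  45.49157102 437.3413201 ] [ 0.52510346 -0.11765786 -0.57151408]
[[321.33526043 248.78953218]
 [321.1581726  271.58732516]]
```

View pics/p7.png

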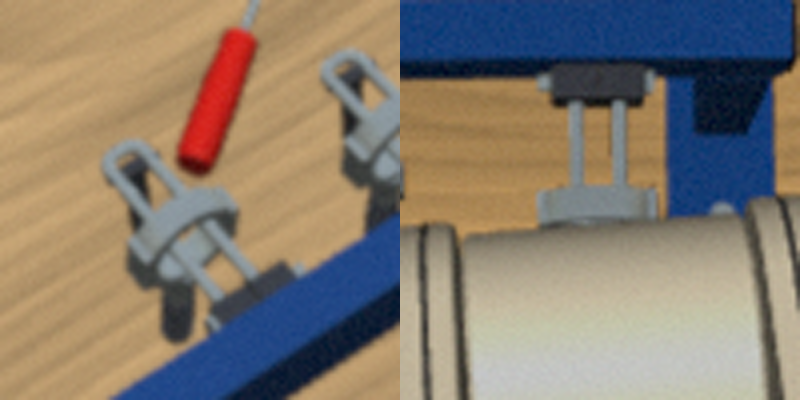

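The eye hangs on both rods, upright. The ring is between flap and boss (crop ~185,235), and the flap hangs shut at the nose (~140,185), like on the neighbouring peg. I'll hand it in.

```bash
python3 - <<'E'
from h import *
print(ctrl.close_job())
E
```

```text
the job is handed in; nothing more can be done
None
```

The large towing eye now hangs by its ring on the empty peg of the blue rack, and I handed the job in at about 28 s of the 61 s allowed. The hand-in gives no verdict.

- **Latching:** I slid the ring along the peg until its centre was about 64 mm behind the pin, then drew it back. It met the flap about 15 mm behind the pin, as expected for a shut flap. The gripper hid the flap itself at that moment.
- **Pull test:** the force held at 4.4 to 5.4 N for several readings against the shut flap.
- **Lowering:** the first touch was one-sided, with about 3 N sideways because the ring sat slightly off centre. I shifted it 1 mm, and the sideways force fell to about 0.6 N before release.
- **Last pictures:** the eye hangs on both rods, shank down, between flap and boss. The flap hangs shut and the gripper is clear of everything. I saw nothing else moved, but I did not measure the bystanders again.

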